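# Restock the laundry caddy

### The job

Put the laundry things away in the low white caddy, each standing upright right down in the compartment shaped for it: the slim bottle in the small round one, the measuring cup without a handle in the large round one, the square carton in the square one and the oblong scrub brush in the oblong one. The coffee mug with the handle and the round brush do not belong there: leave them standing where they are.

Things in the scene. Friction and masses are not known exactly. Their poses are not given: they have to be found in the camera images.
- bottle: Slim white plastic stain-remover bottle with grey cap: body 42 mm in diameter up to 92 mm, then a shoulder and a cap 25 mm in diameter, 123 mm high in all; 0.10 to 0.20 kg. Stands upright, loose. Origin: centre of the underside; z up.
- cup: White plastic measuring cup, open at the top, no handle: 60 mm in outer diameter at the rim, narrowing evenly to 49 mm at the foot, 70 mm high; 0.04 to 0.09 kg. Stands upright, loose. Origin: centre of the underside; z up.
- carton: Closed brown square carton, 56 x 56 mm, 78 mm high; 0.10 to 0.21 kg. Stands upright, loose. Origin: centre of the underside; z up. x and y run along its sides.
- brush: Oblong scrub brush standing on its bristles: wooden block 76 mm (x) by 40 mm (y), from 24 to 66 mm above the underside; below it white bristles, stiff, 70 x 34 mm, 24 mm high; 0.08 to 0.17 kg. Stands upright, loose. Origin: centre of the underside; z up. x along its length, y across.
- mug: White ceramic coffee mug with a handle on its +y side: 68 mm in outer diameter, 78 mm high, handle reaching 70 mm from the axis; a look-alike of the measuring cup, to be left alone. Stands upright, loose. Origin: centre of the underside; z up.
- round_brush: Round wooden brush with a knob on top, 60 mm in diameter, 68 mm high, standing on its bristles; a look-alike of the scrub brush, to be left alone. Stands upright, loose. Origin: centre of the underside; z up.
- bay_small_round: Compartment for the bottle: round hole 62 mm in diameter. It goes through a fixed grey 102 x 102 mm block, 22 mm high, down to the caddy floor; the block fills one quarter of the caddy (which one varies). Origin: hole centre at floor level, 6 mm above the work surface; x, y along the block's sides, z up. White caddy: 226 x 226 mm, walls 6 mm thick, 30 mm high.
- bay_large_round: Compartment for the measuring cup: round hole 82 mm in diameter. It goes through a fixed grey 102 x 102 mm block, 22 mm high, down to the caddy floor; the block fills one quarter of the caddy (which one varies). Origin: hole centre at floor level, 6 mm above the work surface; x, y along the block's sides, z up.
- bay_square: Compartment for the carton: square hole 76 x 76 mm, sides along x and y. It goes through a fixed grey 102 x 102 mm block, 22 mm high, down to the caddy floor; the block fills one quarter of the caddy (which one varies). Origin: hole centre at floor level, 6 mm above the work surface; x, y along the block's sides, z up.
- bay_oblong: Compartment for the scrub brush: oblong hole 92 mm (x) by 58 mm (y). It goes through a fixed grey 102 x 102 mm block, 22 mm high, down to the caddy floor; the block fills one quarter of the caddy (which one varies). Origin: hole centre at floor level, 6 mm above the work surface; x, y along the block's sides, z up.
There are look-alikes about, which are no part of the job. Leave any turquoise look-alike of the carton alone.

How it is judged:
At the end, for the whole second after the job is handed in: Each of the four stands upright (tilt under 0.12 rad), at rest, in its own compartment: underside less than 6 mm above the caddy floor, centre within 18 mm of the compartment centre. Mug and round brush stand upright, within 30 mm of where they were (horizontal distance between bottle and bay_small_round below 0.018 m and z of bottle in the frame of bay_small_round below 0.006 m and angle between each of bottle, cup, carton, brush, mug, round_brush's own z axis and vertical below 0.12 rad and linear speed of each of bottle, cup, carton, brush below 0.02 m/s and horizontal distance between cup and bay_large_round below 0.018 m and z of cup in the frame of bay_large_round below 0.006 m and horizontal distance between carton and bay_square below 0.018 m and z of carton in the frame of bay_square below 0.006 m and horizontal distance between brush and bay_oblong below 0.018 m and z of brush in the frame of bay_oblong below 0.006 m and distance of each of mug, round_brush from where it was at the start of the episode below 0.03 m); the robot touches nothing.
It fails at once if the mug or the round brush is knocked over or lifted (angle between any of mug, round_brush's own z axis and vertical above 0.5 rad or height (world z) of any of mug, round_brush above 0.03 m).
It also fails if it takes over 106 s, if anything falls off the work surface, if the arm or the gripper's body presses on something with over 40 N, if the wrist force passes 120 N, or if a joint passes its speed limit or range.

### The arm

A 6-joint arm with a two-finger parallel gripper is mounted at the origin on the work surface. World frame = base frame: x ahead of the robot, y to its left, z up, the work surface at z = 0. Lengths are in m, angles in rad, forces in N, time in s.
With the tool pointing down it reaches from about 0.3 to 0.875 m from the base axis. Payload 6.4 kg.
Tool frame: the origin (TCP) lies at the very end of the fingers, on their centre line; the grasp point (between the pads) lies 19 mm behind it; z points along the fingers, y is the line along which they close (so a half turn about z gives the same grasp; the last joint's range is limited). The gripper opens to 85 mm and grips with 20 to 120 N. Pads are 22 mm wide; open, the fingers measure 114 mm over their backs; the gripper's body (76 mm by 85 mm) begins 54 mm behind the grasp point. The pads swing forward as they close: fully open they stand 13 mm farther back than shut.
Start: joints at [-1.36, 0.181, 1.607, -0, 1.354, -0.206], TCP at [0.233, -0.526, 0.231] pointing down, gripper open.
Joint ranges: [-2.99, 2.99], [-0.89, 2.07], [0.3, 2.58], [-1.14, 4.28], [0, 2.63], [-3.12, 3.12]. Speed limits (rad/s): [2.57, 2.57, 3.01, 3.14, 3.14, 3.14].

### API

Orientations are given as a unit quaternion [w, x, y, z].
In Python, from bench import ctrl gives the robot as it stands.
- The arm moves only by the tool jog_arm, never from a script. Its argument "series" is a list that holds one entry, the list of rows, each a list of 7 numbers: the shift along the tool's x, y, z in mm, then the turn, a rotation vector about the tool's x, y, z in rad, then the finger opening in mm, from 0 to 85.4. In form: [[[tx, ty, tz, rx, ry, rz, gripper], ...]]. A call has exactly 10 rows; each row shifts and turns the commanded pose from where the row before left it, along the tool's axes as they then stand; what a row does not reach is not made up. A row lasts 1/10 s, in which the tool goes at most 50 mm and 8.59 degrees, less where a joint would pass 70% of its speed; a pose out of reach is approached as far as the arm can. A call with a gripper value outside its range is refused whole. The fingers move at their own pace and stop on an object; the grip force is fixed at half the most. Time passes only in rows, so rows that do not move let the fingers close, or fill a call up. It gives the time, the measured TCP pose, the force, the opening and the grip force at its end, in the units of the state.
- ctrl.get_obs(): the state, without advancing time (a new reading comes with each control period).
- ctrl.camera(name): name is "scene" or "top" or "wrist"; returns a dict with "frame" (420x560x3 uint8, blue, green, red), "z_map" (420x560 float32, m along the optical axis (not along the pixel's ray), 0 where there is no reading), "fx", "fy", "cx", "cy" (pixels), "k1" (the pictures are not rectified: a ray, as slopes to the right and down, at radius r is drawn at 1 + k1 r^2 times it, then the intrinsics apply), "xyz" and "rotation" of the camera in the world. Camera axes: x right, y down, z forward; pixel columns grow to the right and rows downward; lengths in m; the calibration is good to about 2 mm. A picture is of the moment at which its call begins.
- ctrl.hand_in(): hands the job in; it is judged then, once.
The state is a dict: "time_s": time; "q": joint angles; "dq": joint speeds; "joint_efforts": joint torques, N m; "eef_pos": TCP position; "eef_rot": TCP orientation; "wrist_force": force on the tool from outside, world axes, zero at the start; "torque": the same for the moment, N m; "opening": opening from 0.0 (shut) to 1.0 (fully open); "grasp_force": force on a finger pad.
Only numpy, scipy, OpenCV 4.12 (cv2) and the standard library are available. Lean on these libraries where they do the work, as an engineer would, in place of code of your own. Each camera call takes 0.05 s, during which the arm holds its last target. There are 200 camera calls.

## Working session

There is one attempt and no reset: what is moved stays moved. The work goes in short steps, Python scripts to look and compute and a tool call to move; the robot and the scene stay as the last step left them, time stands still between calls to the robot, and variables do not carry over. Pictures are saved under pics/ and viewed, at most 16 in all, crops included, and the job is handed in when it is done.

Besides the shell and the picture viewer there is one more tool, called after "Emit:" by a JSON object that holds its "fn" and its "kwargs", one argument or row to a line. jog_arm: Moves the arm, as the interface text tells. Its arguments: {"type":"object","properties":{"series":{"type":"array"}},"required":["series"]}

```bash
mkdir -p pics; ls
cat > h.py <<'E'
import numpy as np, cv2
from bench import ctrl
def grab(n):
    c=ctrl.camera(n); np.savez(''+n+'.npz',**{k:np.asarray(v) for k,v in c.items()}); return c
def load(n): return dict(np.load(''+n+'.npz'))
def Rm(c):
    r=np.asarray(c['rotation'],float)
    if r.shape==(3,3): return r
    from scipy.spatial.transform import Rotation as R
    return R.from_quat(np.r_[r[1:],r[0]]).as_matrix()
def slopes(c,uv):
    K=np.array([[c['fx'],0,c['cx']],[0,c['fy'],c['cy']],[0,0,1]],float)
    uv=np.asarray(uv,float).reshape(-1,2)
    d=np.c_[(uv[:,0]-K[0,2])/K[0,0],(uv[:,1]-K[1,2])/K[1,1]]
    s=d.copy()
    for _ in range(30): s=d/(1+float(c['k1'])*(s**2).sum(1,keepdims=True))
    return s
def plane(c,uv,z):
    s=slopes(c,uv); d=np.c_[s,np.ones(len(s))]@Rm(c).T; o=np.asarray(c['xyz'])
    return o+d*((z-o[2])/d[:,2])[:,None]
def cloud(c):
    h,w=c['z_map'].shape; v,u=np.mgrid[:h,:w]
    s=slopes(c,np.c_[u.ravel(),v.ravel()]); P=np.c_[s,np.ones(len(s))]*c['z_map'].reshape(-1,1)
    return (P@Rm(c).T+np.asarray(c['xyz'])).reshape(h,w,3)
E
python3 - <<'E'
from h import *
for n in ('top','scene','wrist'):
    c=grab(n); cv2.imwrite(f'pics/{n}0.png',c['frame']); print(n,c['fx'],c['cx'],c['cy'],c['k1'],c['xyz'],np.round(c['rotation'],3).tolist())
print(ctrl.get_obs())
E
```

```text
pics
top 522.6029244858356 279.6836868238817 208.65028308571104 -0.1266246252758477 [ 0.46971045 -0.08519095  1.26939399] [0.022, -0.698, 0.715, -0.008]
scene 533.6170078604397 264.4945672501027 209.4073569975873 -0.11273790471993321 [ 1.39310079 -0.73601077  0.82059225] [-0.406, 0.794, 0.405, -0.204]
wrist 311.6063266691417 276.1057384725093 205.68772724620354 -0.02390374116720975 [ 0.29907378 -0.49529187  0.37243079] [0.121, 0.829, -0.54, -0.079]
{'time_s': 0.15, 'q': array([-1.36028799e+00,  1.81369208e-01,  1.60776294e+00, -2.28426371e-06,
        1.35379184e+00, -2.06302343e-01]), 'dq': array([-0.00065941, -0.00281889, -0.00435131, -0.0011295 , -0.00159794,
       -0.00067039]), 'joint_efforts': array([ 6.58010176e-04, -4.45264184e+01, -3.51689601e+01, -2.30745063e-04,
        5.89502350e-03,  1.46329984e-05]), 'eef_pos': array([ 0.23271254, -0.52535238,  0.2305992 ]), 'eef_rot': array([-6.65664182e-04,  9.78361825e-01,  2.06900206e-01, -2.51507706e-06]), 'wrist_force': array([-0.04424517,  1.0813068 ,  0.34891154]), 'torque': array([-0.00885082, -0.02821525, -0.01126311]), 'grasp_force': 0.0, 'opening': 1.0023737785406268}
```

View pics/top0.png

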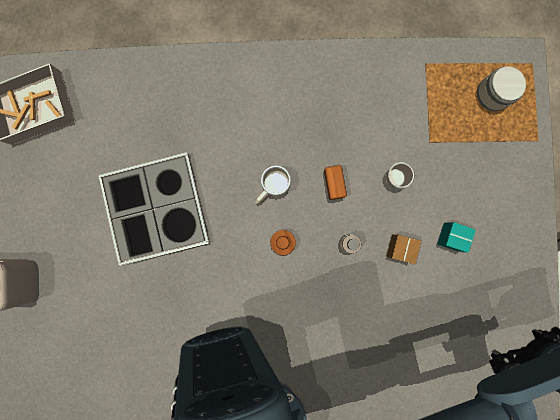

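View pics/scene0.png

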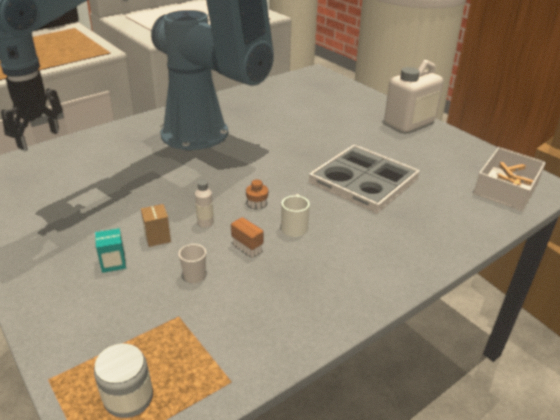

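The top view shows the caddy at left: square hole (128,193), small round (169,182), oblong (136,235), large round (179,225). The mug is at (275,181), scrub brush (335,182), cup (400,176), round brush (283,242), bottle (350,243), carton (404,249) and the turquoise look-alike (457,237). The scene view confirms the identities: cup (193,262), mug (295,215), bottle (204,205).

```bash
cat > m.py <<'E'
from h import *
c=load('top'); P=cloud(c); s=load('scene'); Q=cloud(s).reshape(-1,3)
seeds=dict(bottle=(350,243),cup=(400,176),carton=(404,249),brush=(335,182),mug=(275,181),rbrush=(283,242),turq=(457,237))
print('table z',np.median(P[280:300,150:250,2]))
m=((P[...,2]>0.02)&(P[...,2]<0.2)).astype(np.uint8)
n,L,st,_=cv2.connectedComponentsWithStats(m)
for k,(u,v) in seeds.items():
    l=L[v-12:v+13,u-12:u+13]; l=np.bincount(l[l>0]).argmax(); pts=P[L==l]
    zt=np.percentile(pts[:,2],97); tp=(L==l)&(P[...,2]>zt-.006)
    # top outline, cast at measured top height
    cs,_=cv2.findContours(tp.astype(np.uint8),cv2.RETR_EXTERNAL,cv2.CHAIN_APPROX_NONE); ct=max(cs,key=len).reshape(-1,2)
    w=plane(c,ct,zt)[:,:2]*1000; r=cv2.minAreaRect(w.astype(np.float32)); ce=cv2.minEnclosingCircle(w.astype(np.float32))
    near=Q[np.hypot(*(Q[:,:2]-np.array(ce[0])/1000).T)<.035]
    zs=np.percentile(near[near[:,2]<.2][:,2],98)
    tq=near[np.abs(near[:,2]-zs)<.006]
    print(k,'ztop %.3f zscene %.3f'%(zt,zs),'rect',np.round(r[0],1),np.round(r[1],1),round(r[2],1),'circ',np.round(ce[0],1),round(ce[1],1),'scene mid',np.round((tq.min(0)+tq.max(0))[:2]*500,1),'all',st[l])
f=c['frame']; g=cv2.cvtColor(f,cv2.COLOR_BGR2GRAY); sub=np.zeros_like(g); sub[150:268,95:215]=1
zb=np.median(np.r_[P[160:170,140:150,2].ravel()]); print('near block z',[round(float(P[v,u,2]),4) for u,v in ((150,190),(155,218),(185,200),(110,210),(169,182),(128,193),(179,225),(136,235))])
d=((g<75)&(sub>0)).astype(np.uint8); cs,_=cv2.findContours(d,cv2.RETR_EXTERNAL,cv2.CHAIN_APPROX_NONE)
for ct in cs:
    if cv2.contourArea(ct)<200: continue
    w=plane(c,ct.reshape(-1,2),.028)[:,:2]*1000; r=cv2.minAreaRect(w.astype(np.float32)); 
    print('hole px',np.round(ct.reshape(-1,2).mean(0)),np.round(r[0],1),np.round(r[1],1),round(r[2],1))
# caddy outline
m2=((P[...,2]>0.02)&(P[...,2]<0.05)&(sub>0)).astype(np.uint8)
cs,_=cv2.findContours(m2,cv2.RETR_EXTERNAL,cv2.CHAIN_APPROX_NONE); ct=max(cs,key=cv2.contourArea)
r=cv2.minAreaRect(plane(c,ct.reshape(-1,2),.030)[:,:2].astype(np.float32)*1000); print('caddy',r)
E
python3 m.py
python3 - <<'E'
from h import *
c=load('top'); cv2.imwrite('pics/crop1.png',cv2.resize(c['frame'][145:275,85:285],None,fx=4,fy=4,interpolation=cv2.INTER_CUBIC))
E
```

```text
table z -0.0003119888261033932
bottle ztop 0.125 zscene 0.121 rect [ 438.  -221.6] [21.6 21.7] 43.4 circ [ 438.  -221.6] 11.8 scene mid [ 437.4 -223.4] all [340 235  21  18 314]
cup ztop 0.074 zscene 0.068 rect [ 607.  -355.2] [53.9 19.1] 45.3 circ [ 602.5 -350.8] 27.0 scene mid [ 596.4 -345.1] all [387 163  27  25 308]
carton ztop 0.082 zscene 0.078 rect [ 421.7 -347.4] [57.9 56.3] 74.5 circ [ 421.1 -347.5] 38.9 scene mid [ 422.5 -348.2] all [387 235  35  30 723]
brush ztop 0.071 zscene 0.067 rect [ 581.8 -191.3] [73.7 38.4] 8.9 circ [ 581.2 -191.5] 39.6 scene mid [ 581.9 -193. ] all [324 165  23  35 604]
mug ztop 0.081 zscene 0.077 rect [582.2 -65.4] [39.3 66.1] 65.0 circ [586.8 -55.4] 33.3 scene mid [587.2 -55.4] all [255 165  36  39 352]
rbrush ztop 0.070 zscene 0.067 rect [445.  -65.6] [27.5 27.5] 88.7 circ [444.5 -65.9] 14.9 scene mid [445.  -67.7] all [270 230  26  25 505]
turq ztop 0.082 zscene 0.078 rect [ 445.4 -474.9] [56.3 56.4] 69.6 circ [ 446.2 -473.6] 37.7 scene mid [ 445.5 -474.3] all [439 222  36  30 783]
near block z [0.0247, 0.0121, 0.0079, 0.023, 0.0085, 0.0081, 0.0107, 0.0052]
hole px [136. 235.] [467.8 285.6] [92.6 59.3] 13.5
hole px [178. 225.] [491.4 182.2] [80.3 79.1] 88.9
hole px [127. 193.] [571.2 308.4] [76.5 76.8] 12.5
hole px [168. 182.] [594.2 205.1] [61.3 58.1] 88.5
caddy ((531.1528930664062, 243.99404907226562), (226.59512329101562, 230.2828369140625), 12.780476570129395)
```

View pics/crop1.png

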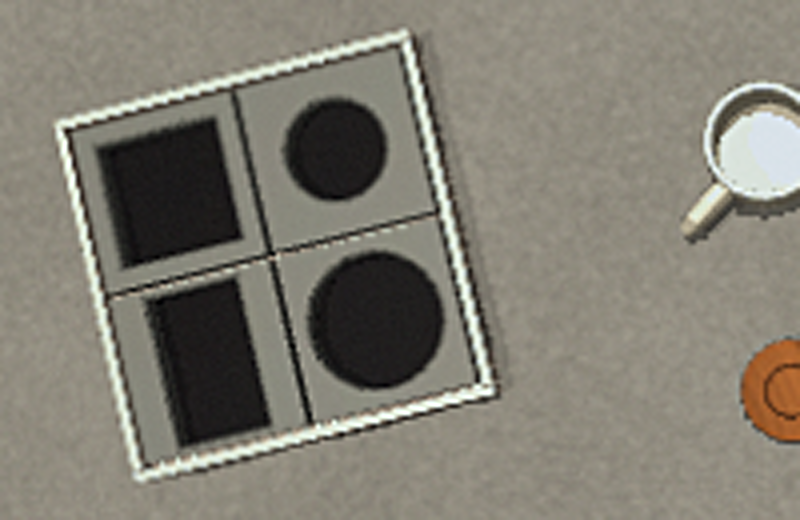

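The crop shows the four black holes clearly. Their measured sizes (92×59, 80, 76.5, 60 mm) and the caddy outline (226 mm, 12.8°) match the text. I still need a better cup rim centre and a second-view check of the holes.

Run:
```python
from h import *
from scipy.optimize import least_squares
def circ(w):
    r=least_squares(lambda p:np.hypot(w[:,0]-p[0],w[:,1]-p[1])-p[2],[*w.mean(0),30],loss='soft_l1'); return np.round(r.x,1)
for n in('top','scene'):
    c=load(n);P=cloud(c)
    for nm,a,zt in(('cup',(600,-350),.07),('mug',(584,-55),.078)):
        d=np.hypot(P[...,0]*1000-a[0],P[...,1]*1000-a[1])<45
        off=.003 if n=='top' else 0
        w=P[d&(abs(P[...,2]-zt-off)<.005)][:,:2]*1000
        print(n,nm,len(w),circ(w))
c=load('scene');g=cv2.cvtColor(c['frame'],cv2.COLOR_BGR2GRAY);sub=np.zeros_like(g);sub[140:210,305:425]=1
cs,_=cv2.findContours(((g<85)&(sub>0)).astype(np.uint8),cv2.RETR_EXTERNAL,cv2.CHAIN_APPROX_NONE)
for ct in cs:
    if cv2.contourArea(ct)<80: continue
    w=plane(c,ct.reshape(-1,2),.028)[:,:2]*1000; r=cv2.minAreaRect(w.astype(np.float32)); print(np.round(r[0],1),np.round(r[1],1),round(r[2],1))
P=cloud(c)[140:210,305:425]; print('rim/block z', np.percentile(P[...,2],[50,75,90,97]))
c=load('top'); cv2.imwrite('pics/crop2.png',cv2.resize(c['frame'][150:275,310:480],None,fx=4,fy=4,interpolation=cv2.INTER_CUBIC))
```

```text
top cup 83 [ 593.4 -343.3   27.8]
top mug 113 [587.8 -53.4  31.8]
scene cup 109 [ 593.8 -344.2   28. ]
scene mug 112 [588.6 -54.7  31.8]
[604.3 197.5] [49.8 29. ] 54.5
[503.1 172.4] [70.8 46.8] 54.5
[579.4 297.1] [63.4 50.1] 14.0
[476.4 276.9] [78.5 34.6] 11.3
rim/block z [0.00352543 0.02427303 0.02738733 0.02947123]
```

View pics/crop2.png

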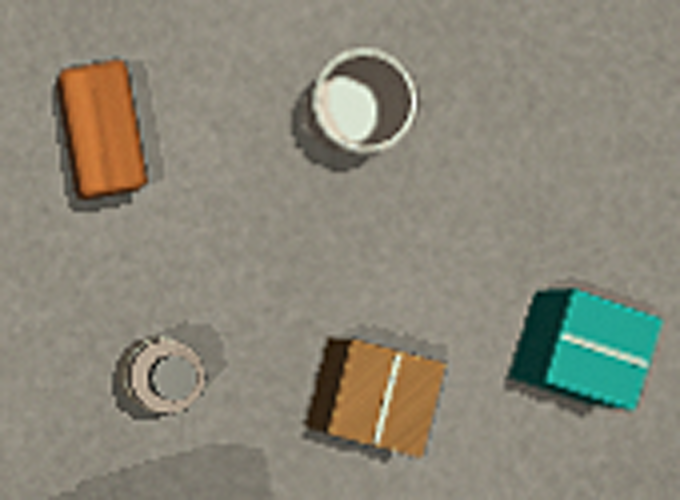

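The crop shows the brush (long axis about 9°), the cup, the bottle, and the carton with its stripe (edges about −13°). The scene view's dark areas come out smaller than the real holes because lit walls are excluded. I'll use the top-view hole centres, whose sizes match.

```bash
cat > go.py <<'E'
import sys; from bench import ctrl; import numpy as np
from scipy.spatial.transform import Rotation as R
# go.py phi_deg then x y z triples (mm): totals in tool axes after turning to phi
o=ctrl.get_obs(); q=o['eef_rot']; M=R.from_quat(np.r_[q[1:],q[0]]).as_matrix()
ph=np.arctan2(M[1,0],M[0,0]); t=np.radians(float(sys.argv[1])); p=np.asarray(o['eef_pos'])*1000
print('t',round(o['time_s'],2),'p',p.round(1),'phi',round(np.degrees(ph),2),'tilt',M[:,2].round(3),'open',round(o['opening']*85.4,1),'F',o['wrist_force'].round(1),'g',round(o['grasp_force'],1),'rz',round(ph-t,3))
c,s=np.cos(t),np.sin(t); T=np.array([[c,s,0],[s,-c,0],[0,0,-1]])
for w in np.array(sys.argv[2:],float).reshape(-1,3): print(w,'->',(T.T@(w-p)).round(1)); p=w
E
python3 go.py 8.9 582 -192 150 582 -192 34
```

```text
t 0.15 p [ 232.7 -525.4  230.6] phi 23.88 tilt [-0.     0.001 -1.   ] open 85.6 F [-0.   1.1  0.3] g 0.0 rz 0.261
[ 582. -192.  150.] -> [ 396.7 -275.3   80.6]
[ 582. -192.   34.] -> [  0.   0. 116.]
```

Emit:
{"fn": "jog_arm", "kwargs": {
  "series": [
    [[0,0,0,0,0,0.13,85],[0,0,0,0,0,0.131,85],[24.8,-17.2,5,0,0,0,85],[24.8,-17.2,5,0,0,0,85],[24.8,-17.2,5,0,0,0,85],[24.8,-17.2,5,0,0,0,85],[24.8,-17.2,5,0,0,0,85],[24.8,-17.2,5,0,0,0,85],[24.8,-17.2,5,0,0,0,85],[24.8,-17.2,5,0,0,0,85]]
  ]
}}

```text
time_s: 1.15
eef_pos: [0.4081, -0.3579, 0.1909]
eef_rot: [-0.0, 0.997, 0.078, -0.0]
wrist_force: [0.8, -0.1, -0.1]
opening: 0.999
grasp_force: 0.0
```

Emit:
{"fn": "jog_arm", "kwargs": {
  "series": [
    [[24.8,-17.2,5,0,0,0,85],[24.8,-17.2,5,0,0,0,85],[24.8,-17.2,5,0,0,0,85],[24.8,-17.2,5,0,0,0,85],[24.8,-17.2,5,0,0,0,85],[24.8,-17.2,5,0,0,0,85],[24.8,-17.2,5,0,0,0,85],[24.8,-17.2,5,0,0,0,85],[0,0,0,0,0,0,85],[0,0,0,0,0,0,85]]
  ]
}}

```text
time_s: 2.15
eef_pos: [0.5819, -0.1917, 0.1506]
eef_rot: [-0.0, 0.997, 0.079, -0.001]
wrist_force: [0.0, 0.1, 0.2]
opening: 0.998
grasp_force: 0.0
```

```bash
python3 go.py 8.9 582 -192 34; python3 -c "
from h import *
c=grab('wrist');cv2.imwrite('pics/w1.png',c['frame'])
P=cloud(c);m=(P[...,2]>.05)&(P[...,2]<.1)&(np.hypot(P[...,0]-.582,P[...,1]+.192)<.06)
print(m.sum(),np.percentile(P[m][:,2],97),cv2.minAreaRect((P[m][:,:2]*1000).astype(np.float32)))"
```

```text
t 2.15 p [ 581.9 -191.7  150.6] phi 9.02 tilt [-0.001  0.    -1.   ] open 85.2 F [0.  0.1 0.2] g 0.0 rz 0.002
[ 582. -192.   34.] -> [1.000e-01 3.000e-01 1.166e+02]
4808 0.06635033520871766 ((583.3062744140625, -189.97994995117188), (74.5902328491211, 39.99306869506836), 8.511148452758789)
```

View pics/w1.png

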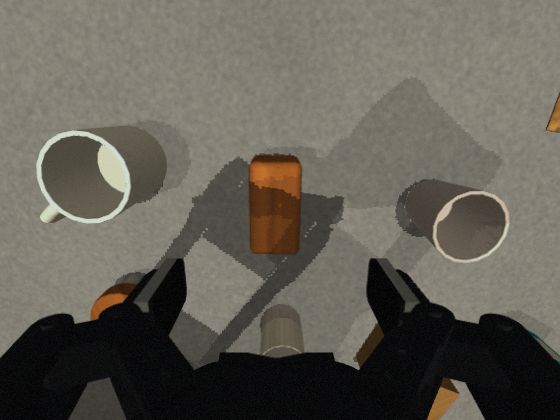

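The wrist view shows the brush at (275,205) centred between the fingers (about 165 and 390). Its top is at 66 mm and it lies at 8.5°, which agrees with the top view. I'll descend and grasp.

Emit:
{"fn": "jog_arm", "kwargs": {
  "series": [
    [[0.5,-1,20,0,0,0,85],[0.5,0,20,0,0,0,85],[0,0,20,0,0,0,85],[0,0,20,0,0,0,85],[0,0,20,0,0,0,85],[0,0,16,0,0,0,85],[0,0,0,0,0,0,85],[0,0,0,0,0,0,25],[0,0,0,0,0,0,25],[0,0,0,0,0,0,25]]
  ]
}}

```text
time_s: 3.2
eef_pos: [0.5838, -0.1917, 0.0366]
eef_rot: [0.001, 0.997, 0.078, 0.001]
wrist_force: [-0.2, 1.0, -0.2]
opening: 0.506
grasp_force: 0.0
```

Emit:
{"fn": "jog_arm", "kwargs": {
  "series": [
    [[0,0,0,0,0,0,25],[0,0,0,0,0,0,25],[0,0,0,0,0,0,25],[0,0,0,0,0,0,25],[0,0,0,0,0,0,25],[0,0,-10,0,0,0,25],[0,0,-20,0,0,0,25],[0,0,-25,0,0,0,25],[0,0,-25,0,0,0,25],[0,0,-25,0,0,0,25]]
  ]
}}

```text
time_s: 4.2
eef_pos: [0.5827, -0.191, 0.1416]
eef_rot: [-0.0, 0.997, 0.078, -0.0]
wrist_force: [0.1, -0.3, -1.1]
opening: 0.457
grasp_force: 60.5
```

```bash
python3 go.py 13.1 468 285.5 230 468 285.5 48
```

```text
t 4.2 p [ 582.7 -191.   141.6] phi 8.94 tilt [-0.  0. -1.] open 39.0 F [ 0.1 -0.3 -1.1] g 60.5 rz -0.073
[468.  285.5 230. ] -> [  -3.7 -490.1  -88.4]
[468.  285.5  48. ] -> [  0.   0. 182.]
```

Emit:
{"fn": "jog_arm", "kwargs": {
  "series": [
    [[0,0,-29,0,0,-0.03,25],[0,0,-30,0,0,-0.043,25],[0,-15,-29,0,0,0,25],[-1,-30,0,0,0,0,25],[-1,-30,0,0,0,0,25],[-1,-30,0,0,0,0,25],[-1,-30,0,0,0,0,25],[0,-30,0,0,0,0,25],[0,-30,0,0,0,0,25],[0,-30,0,0,0,0,25]]
  ]
}}

```text
time_s: 5.2
eef_pos: [0.5274, 0.0282, 0.2287]
eef_rot: [0.0, 0.993, 0.114, 0.0]
wrist_force: [0.4, 1.0, -0.8]
opening: 0.456
grasp_force: 60.6
```

Emit:
{"fn": "jog_arm", "kwargs": {
  "series": [
    [[0,-33,0,0,0,0,25],[0,-33,0,0,0,0,25],[0,-33,0,0,0,0,25],[0,-33,0,0,0,0,25],[0,-33,0,0,0,0,25],[0,-33,0,0,0,0,25],[0,-33,0,0,0,0,25],[0,-34,0,0,0,0,25],[0,0,20,0,0,0,25],[0,0,20,0,0,0,25]]
  ]
}}

```text
time_s: 6.2
eef_pos: [0.4677, 0.2865, 0.1889]
eef_rot: [-0.0, 0.993, 0.115, 0.001]
wrist_force: [0.4, -0.3, -0.7]
opening: 0.461
grasp_force: 60.7
```

Emit:
{"fn": "jog_arm", "kwargs": {
  "series": [
    [[0,0,25,0,0,0,25],[0,0,25,0,0,0,25],[0,0,15,0,0,0,25],[0,0,0,0,0,0,25],[0,0,0,0,0,0,25],[0,0,0,0,0,0,25],[0,0,0,0,0,0,25],[0,0,0,0,0,0,25],[0,0,0,0,0,0,25],[0,0,0,0,0,0,25]]
  ]
}}

```text
time_s: 7.2
eef_pos: [0.468, 0.2852, 0.1235]
eef_rot: [-0.0, 0.993, 0.114, 0.0]
wrist_force: [-0.3, 0.9, -1.3]
opening: 0.458
grasp_force: 60.7
```

```bash
python3 go.py 13.1 468 285.5 45; python3 -c "
from h import *
c=grab('wrist');cv2.imwrite('pics/w2.png',c['frame'])"
```

```text
t 7.2 p [468.  285.2 123.5] phi 13.11 tilt [ 0.  0. -1.] open 39.1 F [-0.3  0.9 -1.3] g 60.7 rz 0.0
[468.  285.5  45. ] -> [ 0.1 -0.3 78.5]
```

View pics/w2.png

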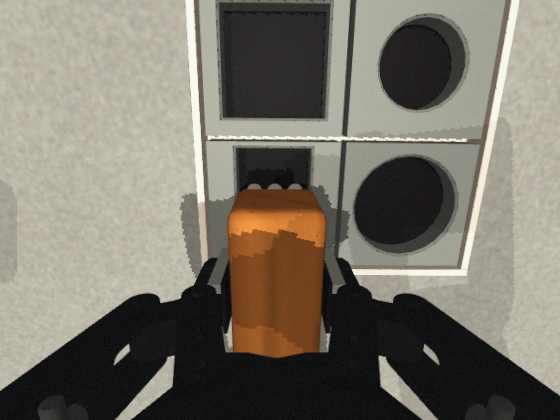

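The wrist view shows the brush above the oblong hole, whose far end is visible at (273,150–185). The square (272,65), small round (421,64) and large round (405,204) holes are in full view, so I'll use this for a second-view check.

```bash
cat > holes.py <<'E'
from h import *
c=load('wrist'); g=cv2.cvtColor(c['frame'],cv2.COLOR_BGR2GRAY)
P=cloud(c); print('block z',np.median(P[100:130,345:370][...,2]),np.median(P[110:125,370:460,2]),'floor',np.median(P[40:90,240:310,2]))
for nm,(u,v) in dict(sq=(272,65),sm=(415,65),lg=(400,205)).items():
    for th in (70,95):
        m=np.zeros((g.shape[0]+2,g.shape[1]+2),np.uint8); b=(cv2.medianBlur(g,5)<th).astype(np.uint8)
        n,L=cv2.connectedComponents(b); cs,_=cv2.findContours((L==L[v,u]).astype(np.uint8),cv2.RETR_EXTERNAL,cv2.CHAIN_APPROX_NONE)
        w=plane(c,max(cs,key=len).reshape(-1,2),.028)[:,:2].astype(np.float32)*1000; r=cv2.minAreaRect(w); print(nm,th,np.round(r[0],1),np.round(r[1],1),round(r[2],1))
# block extents by cloud at block height
m=(P[...,2]>.024)&(P[...,2]<.04)&(P[...,1]>.1)
E
python3 holes.py
```

```text
block z 0.02728300142456086 0.027442634273710298 floor 0.006848657497110527
sq 70 [571.8 311.6] [74.4 74.9] 12.9
sq 95 [572.4 312.1] [76.5 75.8] 12.6
sm 70 [594.6 209.2] [60.  60.1] 36.6
sm 95 [594.7 209.3] [60.8 60.6] 79.1
lg 70 [492.3 186.6] [80.  79.4] 62.3
lg 95 [492.7 186.8] [80.3 80.9] 64.6
```

The second view puts the block rim at 27.4 mm and the floor at 6.8 mm, both as stated. Its hole centres sit about 3 mm further in +y than the top view's, so I'll split the difference.

Emit:
{"fn": "jog_arm", "kwargs": {
  "series": [
    [[1,-2,15,0,0,0,25],[0,0,15,0,0,0,25],[0,0,15,0,0,0,25],[0,0,12,0,0,0,25],[0,0,10,0,0,0,25],[0,0,7,0,0,0,25],[0,0,4,0,0,0,25],[0,0,2,0,0,0,25],[0,0,0,0,0,0,25],[0,0,0,0,0,0,25]]
  ]
}}

```text
time_s: 8.25
eef_pos: [0.4688, 0.2874, 0.0438]
eef_rot: [-0.0, 0.993, 0.114, 0.0]
wrist_force: [-0.3, 0.2, -1.8]
opening: 0.461
grasp_force: 60.7
```

Emit:
{"fn": "jog_arm", "kwargs": {
  "series": [
    [[0,0,1.5,0,0,0,25],[0,0,0,0,0,0,25],[0,0,0,0,0,0,60],[0,0,0,0,0,0,60],[0,0,0,0,0,0,60],[0,0,0,0,0,0,70],[0,0,-20,0,0,0,70],[0,0,-30,0,0,0,70],[0,0,-40,0,0,0,85],[0,0,-40,0,0,0,85]]
  ]
}}

```text
time_s: 9.25
eef_pos: [0.4679, 0.2871, 0.1726]
eef_rot: [0.0, 0.993, 0.114, -0.001]
wrist_force: [1.2, -0.0, 0.6]
opening: 0.994
grasp_force: 0.0
```

```bash
python3 go.py 13.1 593.5 -344 200 593.5 -344 34; python3 -c "
from h import *
c=grab('wrist');cv2.imwrite('pics/w3.png',c['frame'])
P=cloud(c);m=(P[...,2]>.05)&(P[...,2]<.11)&(np.hypot(P[...,0]-.469,P[...,1]-.2875)<.06)
print(m.sum(),np.percentile(P[m][:,2],[5,50,97]),cv2.minAreaRect((P[m][:,:2]*1000).astype(np.float32)))"
```

```text
t 9.25 p [467.9 287.1 172.6] phi 13.11 tilt [-0.001 -0.    -1.   ] open 84.9 F [ 1.2 -0.   0.6] g 0.0 rz 0.0
[ 593.5 -344.   200. ] -> [-20.7 643.1 -27.4]
[ 593.5 -344.    34. ] -> [  0.   0. 166.]
4304 [0.06728497 0.07096212 0.07240621] ((468.35906982421875, 288.989990234375), (75.15037536621094, 40.091041564941406), 12.87545394897461)
```

View pics/w3.png

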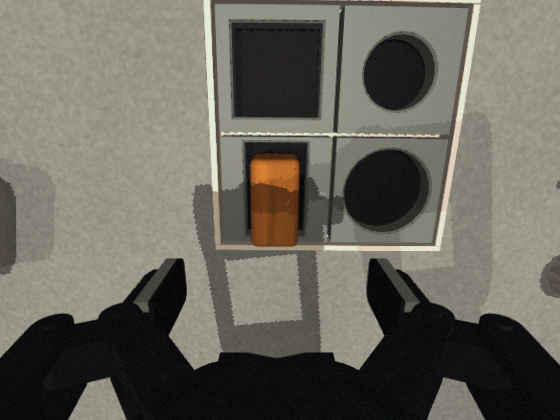

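The brush is seated: its top is at 72 mm (66 + 6) and it is within about 2 mm of centre at 12.9°. The cup is next.

Emit:
{"fn": "jog_arm", "kwargs": {
  "series": [
    [[0,20,-14,0,0,0,85],[0,33,-13,0,0,0,85],[-3,33,0,0,0,0,85],[-3,33,0,0,0,0,85],[-3,33,0,0,0,0,85],[-3,33,0,0,0,0,85],[-3,33,0,0,0,0,85],[-3,33,0,0,0,0,85],[-2.7,33,0,0,0,0,85],[0,33,0,0,0,0,85]]
  ]
}}

```text
time_s: 10.3
eef_pos: [0.52, -0.0275, 0.1986]
eef_rot: [-0.0, 0.993, 0.114, -0.0]
wrist_force: [0.2, 0.4, 0.3]
opening: 0.993
grasp_force: 0.0
```

Emit:
{"fn": "jog_arm", "kwargs": {
  "series": [
    [[0,36,0,0,0,0,85],[0,36,0,0,0,0,85],[0,36,0,0,0,0,85],[0,36,0,0,0,0,85],[0,36,0,0,0,0,85],[0,36,0,0,0,0,85],[0,36,10,0,0,0,85],[0,36,15,0,0,0,85],[0,38,15,0,0,0,85],[0,0,0,0,0,0,85]]
  ]
}}

```text
time_s: 11.3
eef_pos: [0.5925, -0.3474, 0.1547]
eef_rot: [-0.001, 0.994, 0.112, -0.002]
wrist_force: [-0.6, -0.3, -0.6]
opening: 0.995
grasp_force: 0.0
```

```bash
python3 go.py 13.1 593.5 -344 34; python3 -c "
from h import *
c=grab('wrist');cv2.imwrite('pics/w4.png',c['frame'])
P=cloud(c);m=(P[...,2]>.063)&(P[...,2]<.1)&(np.hypot(P[...,0]-.5935,P[...,1]+.344)<.05)
w=P[m][:,:2]*1000
print(m.sum(),np.percentile(P[m][:,2],[5,50,97]),cv2.minEnclosingCircle(w.astype(np.float32)))"
```

```text
t 11.3 p [ 592.5 -347.4  154.7] phi 12.88 tilt [-0.004  0.001 -1.   ] open 84.9 F [-0.6 -0.3 -0.6] g 0.0 rz -0.004
[ 593.5 -344.    34. ] -> [  1.7  -3.1 120.7]
1174 [0.06395249 0.0687782  0.07023348] ((594.0966796875, -341.58203125), 29.751953125)
```

View pics/w4.png

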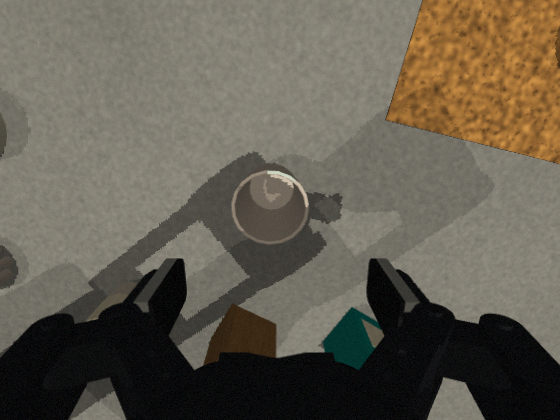

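The wrist view shows the cup rim centred at (270,207): radius 29.8 mm, top at 70 mm, so it is the right object. After a small correction I'll descend.

Emit:
{"fn": "jog_arm", "kwargs": {
  "series": [
    [[2,-4,20,0,0,0,85],[0,0,20,0,0,0,85],[0,0,20,0,0,0,85],[0,0,20,0,0,0,85],[0,0,20,0,0,0,85],[0,0,15,0,0,0,85],[0,0,5,0,0,0,85],[0,0,0,0,0,0,85],[0,0,0,0,0,0,45],[0,0,0,0,0,0,45]]
  ]
}}

```text
time_s: 12.35
eef_pos: [0.596, -0.34, 0.0403]
eef_rot: [0.001, 0.993, 0.114, 0.001]
wrist_force: [0.2, -1.7, 10.5]
opening: 0.691
grasp_force: 16.0
```

Emit:
{"fn": "jog_arm", "kwargs": {
  "series": [
    [[0,0,0,0,0,0,45],[0,0,0,0,0,0,45],[0,0,0,0,0,0,45],[0,0,0,0,0,0,45],[0,0,-10,0,0,0,45],[0,0,-25,0,0,0,45],[0,0,-35,0,0,0,45],[0,0,-35,0,0,0,45],[0,0,-35,0,0,0,45],[0,0,-30,0,0,0,45]]
  ]
}}

```text
time_s: 13.35
eef_pos: [0.5953, -0.3394, 0.2116]
eef_rot: [0.001, 0.993, 0.114, 0.001]
wrist_force: [-0.3, -0.7, 0.2]
opening: 0.665
grasp_force: 64.0
```

```bash
python3 go.py 13.1 492.3 184.5 210 492.3 184.5 80
```

```text
t 13.35 p [ 595.3 -339.4  211.6] phi 13.11 tilt [ 0.001 -0.001 -1.   ] open 56.8 F [-0.3 -0.7  0.2] g 64.0 rz 0.0
[492.3 184.5 210. ] -> [  18.4 -533.6    1.6]
[492.3 184.5  80. ] -> [  0.   0. 130.]
```

Emit:
{"fn": "jog_arm", "kwargs": {
  "series": [
    [[2,-20,0,0,0,0,45],[2,-30,0,0,0,0,45],[2,-30,0,0,0,0,45],[2,-30,0,0,0,0,45],[2,-30,0,0,0,0,45],[2,-30,0,0,0,0,45],[2,-30,0,0,0,0,45],[2,-30,0,0,0,0,45],[2,-30,0,0,0,0,45],[0,-30,0,0,0,0,45]]
  ]
}}

```text
time_s: 14.35
eef_pos: [0.5465, -0.0516, 0.2094]
eef_rot: [0.0, 0.993, 0.114, 0.0]
wrist_force: [1.0, -0.1, -0.6]
opening: 0.67
grasp_force: 64.0
```

Emit:
{"fn": "jog_arm", "kwargs": {
  "series": [
    [[0,-32,0,0,0,0,45],[0,-32,0,0,0,0,45],[0,-32,0,0,0,0,45],[0,-32,0,0,0,0,45],[0,-32,0,0,0,0,45],[0,-32,20,0,0,0,45],[0,-31,20,0,0,0,45],[0,-20,20,0,0,0,45],[0,0,20,0,0,0,45],[0,0,0,0,0,0,45]]
  ]
}}

```text
time_s: 15.35
eef_pos: [0.4892, 0.1843, 0.1265]
eef_rot: [0.0, 0.993, 0.115, -0.003]
wrist_force: [-0.2, 0.2, -1.7]
opening: 0.667
grasp_force: 64.2
```

```bash
python3 go.py 13.1 492.3 184.5 80 492.3 184.5 44; python3 -c "
from h import *
c=grab('wrist');cv2.imwrite('pics/w5.png',c['frame'])
s=grab('scene');P=cloud(s);o=ctrl.get_obs()['eef_pos'];print(o)
m=(np.hypot(P[...,0]-o[0],P[...,1]-o[1])<.036)&(P[...,2]>.05)&(P[...,2]<o[2]+.04);print('low z',np.percentile(P[m][:,2],[0,2,5,97,99]))"
```

```text
t 15.35 p [489.2 184.3 126.5] phi 13.19 tilt [-0.005 -0.001 -1.   ] open 56.9 F [-0.2  0.2 -1.7] g 64.2 rz 0.002
[492.3 184.5  80. ] -> [ 3.   0.5 46.5]
[492.3 184.5  44. ] -> [ 0.  0. 36.]
[0.491777   0.18376339 0.12931824]
low z [0.08434164 0.08820946 0.09136774 0.16326908 0.16713559]
```

View pics/w5.png

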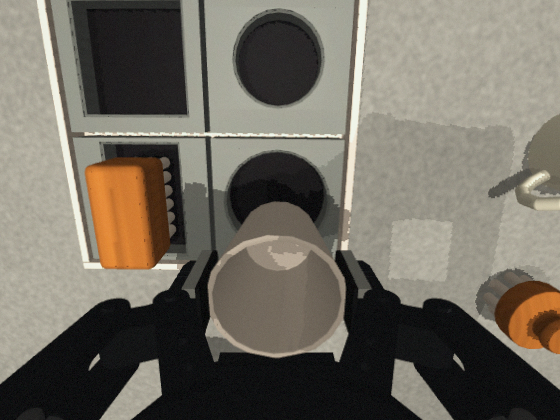

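The wrist view shows the cup upright and centred between the pads over the large hole (278,185 visible). From the depth its underside is about 35–40 mm below the TCP. I'll lower it gently.

Emit:
{"fn": "jog_arm", "kwargs": {
  "series": [
    [[0,-1,15,0,0,0,45],[0,0,15,0,0,0,45],[0,0,15,0,0,0,45],[0,0,12,0,0,0,45],[0,0,10,0,0,0,45],[0,0,8,0,0,0,45],[0,0,5,0,0,0,45],[0,0,2,0,0,0,45],[0,0,0,0,0,0,45],[0,0,0,0,0,0,45]]
  ]
}}

```text
time_s: 16.45
eef_pos: [0.4918, 0.185, 0.0471]
eef_rot: [-0.0, 0.993, 0.114, 0.0]
wrist_force: [0.1, -0.9, -0.4]
opening: 0.669
grasp_force: 64.1
```

Emit:
{"fn": "jog_arm", "kwargs": {
  "series": [
    [[0,0,2,0,0,0,45],[0,0,1.5,0,0,0,45],[0,0,0,0,0,0,45],[0,0,0,0,0,0,70],[0,0,0,0,0,0,75],[0,0,0,0,0,0,75],[0,0,0,0,0,0,75],[0,0,-20,0,0,0,80],[0,0,-35,0,0,0,85],[0,0,-45,0,0,0,85]]
  ]
}}

```text
time_s: 17.45
eef_pos: [0.4896, 0.1846, 0.1422]
eef_rot: [0.0, 0.993, 0.114, -0.003]
wrist_force: [0.7, -0.1, -0.1]
opening: 0.998
grasp_force: 0.0
```

```bash
python3 go.py -14 422 -347.5 200 422 -347.5 36; python3 -c "
from h import *
c=grab('wrist');cv2.imwrite('pics/w6.png',c['frame'])
P=cloud(c);m=(P[...,2]>.06)&(P[...,2]<.1)&(np.hypot(P[...,0]-.492,P[...,1]-.1845)<.05)
w=P[m][:,:2]*1000
print(m.sum(),np.percentile(P[m][:,2],[5,50,97]),cv2.minEnclosingCircle(w.astype(np.float32)))"
```

```text
t 17.45 p [489.6 184.6 142.2] phi 13.1 tilt [-0.005 -0.001 -1.   ] open 85.2 F [ 0.7 -0.1 -0.1] g 0.0 rz 0.473
[ 422.  -347.5  200. ] -> [ 63.1 532.6 -57.8]
[ 422.  -347.5   36. ] -> [  0.   0. 164.]
1994 [0.06170464 0.07388984 0.07606598] ((492.15887451171875, 184.08485412597656), 29.9493408203125)
```

View pics/w6.png

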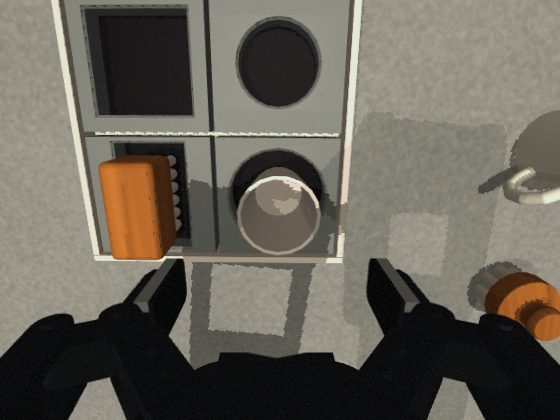

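The cup is seated: its rim is at 76 mm, centred at (492,184). The carton is next.

Emit:
{"fn": "jog_arm", "kwargs": {
  "series": [
    [[0,0,-20,0,0,0.118,85],[0,0,-20,0,0,0.118,85],[0,0,-20,0,0,0.118,85],[0,0,0,0,0,0.118,85],[4,25,0,0,0,0,85],[4,34,0,0,0,0,85],[4,34,0,0,0,0,85],[4,34,0,0,0,0,85],[4,34,0,0,0,0,85],[4,34,0,0,0,0,85]]
  ]
}}

```text
time_s: 18.5
eef_pos: [0.4675, -0.0114, 0.203]
eef_rot: [-0.0, 0.993, -0.121, -0.0]
wrist_force: [-0.0, -0.1, 0.4]
opening: 0.997
grasp_force: 0.0
```

Emit:
{"fn": "jog_arm", "kwargs": {
  "series": [
    [[4,34,0,0,0,0,85],[4,34,0,0,0,0,85],[4,34,0,0,0,0,85],[4,34,0,0,0,0,85],[4,34,0,0,0,0,85],[4,34,0,0,0,0,85],[4,34,10,0,0,0,85],[4,34,15,0,0,0,85],[4,34,15,0,0,0,85],[3,31,0,0,0,0,85]]
  ]
}}

```text
time_s: 19.5
eef_pos: [0.4231, -0.347, 0.1605]
eef_rot: [-0.001, 0.993, -0.122, -0.001]
wrist_force: [-0.2, -0.1, 0.1]
opening: 0.994
grasp_force: 0.0
```

```bash
python3 - <<'E'
from h import *
c=grab('wrist');cv2.imwrite('pics/w7.png',c['frame'])
P=cloud(c);m=(P[...,2]>.07)&(P[...,2]<.1)&(np.hypot(P[...,0]-.422,P[...,1]+.3475)<.05)
w=P[m][:,:2]*1000
print(m.sum(),np.percentile(P[m][:,2],[5,50,97]),cv2.minAreaRect(w.astype(np.float32)))
E
python3 go.py -14 422 -347.5 36
```

```text
5220 [0.07600841 0.077217   0.07844848] ((422.3278503417969, -347.003662109375), (55.68593215942383, 56.49140548706055), 73.8671875)
t 19.55 p [ 422.9 -352.   161.9] phi -14.09 tilt [-0.001 -0.001 -1.   ] open 84.7 F [-1.6 -3.2  0.6] g 0.0 rz -0.002
[ 422.  -347.5   36. ] -> [ -1.9  -4.2 125.9]
```

View pics/w7.png

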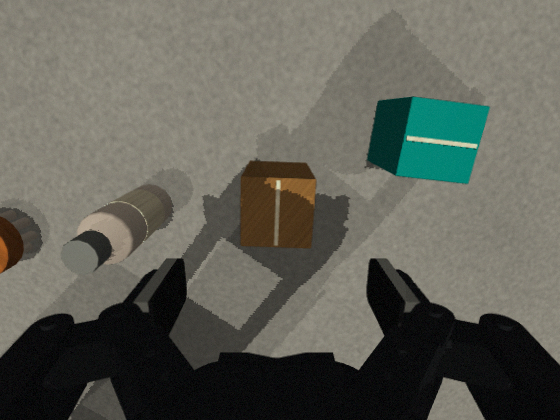

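The wrist view shows the brown carton (278,212) centred between the fingers, with the turquoise look-alike (430,140) and bottle (120,225) clear of them. Its top is at 77–78 mm.

Emit:
{"fn": "jog_arm", "kwargs": {
  "series": [
    [[-1,-4,20,0,0,0.03,85],[0,0,20,0,0,0,85],[0,0,20,0,0,0,85],[0,0,20,0,0,0,85],[0,0,20,0,0,0,85],[0,0,16,0,0,0,85],[0,0,8,0,0,0,85],[0,0,2,0,0,0,85],[0,0,0,0,0,0,85],[0,0,0,0,0,0,45]]
  ]
}}

```text
time_s: 20.55
eef_pos: [0.4251, -0.3431, 0.0382]
eef_rot: [0.001, 0.991, -0.136, 0.001]
wrist_force: [-0.2, 0.4, -0.6]
opening: 0.85
grasp_force: 0.0
```

Emit:
{"fn": "jog_arm", "kwargs": {
  "series": [
    [[0,0,0,0,0,0,45],[0,0,0,0,0,0,45],[0,0,0,0,0,0,45],[0,0,0,0,0,0,45],[0,0,0,0,0,0,45],[0,0,-10,0,0,0,45],[0,0,-25,0,0,0,45],[0,0,-40,0,0,0,45],[0,0,-45,0,0,0,45],[0,0,-40,0,0,0,45]]
  ]
}}

```text
time_s: 21.55
eef_pos: [0.4243, -0.342, 0.1994]
eef_rot: [-0.0, 0.991, -0.136, -0.0]
wrist_force: [1.6, -0.5, -0.8]
opening: 0.648
grasp_force: 63.7
```

```bash
python3 go.py 12.8 572 310 215 572 310 80
```

```text
t 21.55 p [ 424.3 -342.   199.4] phi -15.65 tilt [-0.  0. -1.] open 55.4 F [ 1.6 -0.5 -0.8] g 63.7 rz -0.497
[572. 310. 215.] -> [ 288.5 -603.1  -15.6]
[572. 310.  80.] -> [  0.   0. 135.]
```

Emit:
{"fn": "jog_arm", "kwargs": {
  "series": [
    [[0,0,-10,0,0,-0.1,45],[0,0,-10,0,0,-0.1,45],[0,0,-5,0,0,-0.1,45],[0,0,0,0,0,-0.1,45],[0,0,0,0,0,-0.097,45],[10,-20,0,0,0,0,45],[16,-33,0,0,0,0,45],[16,-33,0,0,0,0,45],[16,-33,0,0,0,0,45],[16,-33,0,0,0,0,45]]
  ]
}}

```text
time_s: 22.55
eef_pos: [0.4626, -0.1761, 0.2224]
eef_rot: [-0.0, 0.994, 0.111, -0.0]
wrist_force: [-0.2, -0.4, -1.4]
opening: 0.647
grasp_force: 63.8
```

Emit:
{"fn": "jog_arm", "kwargs": {
  "series": [
    [[16,-33,0,0,0,0,45],[16,-33,0,0,0,0,45],[16,-33,0,0,0,0,45],[16,-33,0,0,0,0,45],[16,-33,0,0,0,0,45],[16,-33,0,0,0,0,45],[16,-33,0,0,0,0,45],[16,-33,0,0,0,0,45],[16,-33,0,0,0,0,45],[16,-33,0,0,0,0,45]]
  ]
}}

```text
time_s: 23.55
eef_pos: [0.5453, 0.181, 0.2224]
eef_rot: [-0.0, 0.994, 0.112, -0.0]
wrist_force: [0.0, 0.4, -1.7]
opening: 0.646
grasp_force: 63.8
```

Emit:
{"fn": "jog_arm", "kwargs": {
  "series": [
    [[16,-33,0,0,0,0,45],[16,-33,0,0,0,0,45],[14,-33,20,0,0,0,45],[8,-22,20,0,0,0,45],[0,0,30,0,0,0,45],[0,0,20,0,0,0,45],[0,0,10,0,0,0,45],[0,0,0,0,0,0,45],[0,0,0,0,0,0,45],[0,0,0,0,0,0,45]]
  ]
}}

```text
time_s: 24.55
eef_pos: [0.5727, 0.3095, 0.1242]
eef_rot: [-0.0, 0.994, 0.111, 0.001]
wrist_force: [0.3, -0.0, -0.6]
opening: 0.652
grasp_force: 63.9
```

```bash
python3 - <<'E'
from h import *
c=grab('wrist');cv2.imwrite('pics/w8.png',c['frame'])
s=grab('scene');P=cloud(s);o=ctrl.get_obs()['eef_pos']
m=(np.hypot(P[...,0]-o[0],P[...,1]-o[1])<.036)&(P[...,2]>.05)&(P[...,2]<o[2]+.06);print('low z',np.percentile(P[m][:,2],[0,2,5,97,99]))
E
python3 go.py 12.8 572 310 80
```

```text
low z [0.08353277 0.08623986 0.08895492 0.17483945 0.18016359]
t 24.65 p [572.5 309.5 123.9] phi 12.81 tilt [ 0.002  0.001 -1.   ] open 55.1 F [-0.4  0.1 -1.9] g 63.9 rz 0.0
[572. 310.  80.] -> [-0.4 -0.6 43.9]
```

View pics/w8.png

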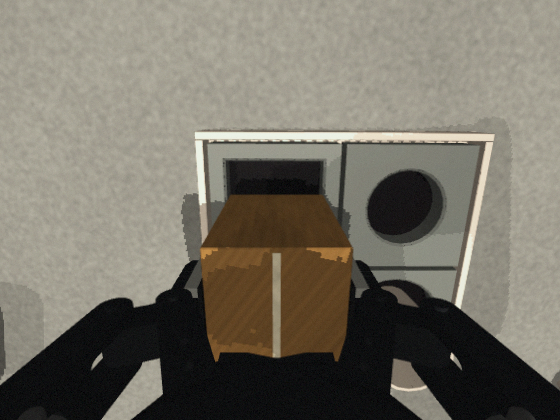

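The carton is square above its hole (the far part of the hole is visible at (275,175)). Its underside is at about 87 mm, so I'll lower it 78 mm.

Emit:
{"fn": "jog_arm", "kwargs": {
  "series": [
    [[0,-0.5,15,0,0,0,45],[0,0,15,0,0,0,45],[0,0,14,0,0,0,45],[0,0,12,0,0,0,45],[0,0,9,0,0,0,45],[0,0,6,0,0,0,45],[0,0,5,0,0,0,45],[0,0,2,0,0,0,45],[0,0,0,0,0,0,45],[0,0,0,0,0,0,45]]
  ]
}}

```text
time_s: 25.65
eef_pos: [0.5719, 0.31, 0.0448]
eef_rot: [-0.0, 0.994, 0.112, 0.001]
wrist_force: [-0.8, -0.0, -1.4]
opening: 0.651
grasp_force: 64.1
```

Emit:
{"fn": "jog_arm", "kwargs": {
  "series": [
    [[0,0,1,0,0,0,45],[0,0,0,0,0,0,45],[0,0,0,0,0,0,65],[0,0,0,0,0,0,72],[0,0,0,0,0,0,72],[0,0,0,0,0,0,72],[0,0,0,0,0,0,72],[0,0,-20,0,0,0,80],[0,0,-35,0,0,0,85],[0,0,-45,0,0,0,85]]
  ]
}}

```text
time_s: 26.65
eef_pos: [0.5697, 0.3092, 0.1419]
eef_rot: [0.001, 0.994, 0.112, -0.002]
wrist_force: [0.4, -0.1, 0.0]
opening: 0.994
grasp_force: 0.0
```

```bash
python3 - <<'E'
from h import *
c=grab('wrist')
P=cloud(c);m=(P[...,2]>.065)&(P[...,2]<.11)&(np.hypot(P[...,0]-.572,P[...,1]-.31)<.05)
w=P[m][:,:2]*1000
print(m.sum(),np.percentile(P[m][:,2],[5,50,97]),cv2.minAreaRect(w.astype(np.float32)))
E
python3 go.py 12.8 438 -222.5 215 438 -222.5 45
```

```text
6751 [0.07880374 0.08321807 0.08439523] ((570.42333984375, 310.03143310546875), (56.6090202331543, 56.172935485839844), 12.925872802734375)
t 26.7 p [575.  311.2 152.7] phi 12.84 tilt [ 0.009  0.003 -1.   ] open 85.3 F [4.1 2.  6.3] g 0.0 rz 0.001
[ 438.  -222.5  215. ] -> [-251.8  490.1  -62.3]
[ 438.  -222.5   45. ] -> [  0.   0. 170.]
```

The carton is seated: its top is at 84 mm, centred at (570,310), at 12.9°. The bottle is last.

Emit:
{"fn": "jog_arm", "kwargs": {
  "series": [
    [[0,0,-35,0,0,0,85],[0,0,-35,0,0,0,85],[-15.5,30.6,0,0,0,0,85],[-15.5,30.6,0,0,0,0,85],[-15.5,30.6,0,0,0,0,85],[-15.5,30.6,0,0,0,0,85],[-15.5,30.6,0,0,0,0,85],[-15.5,30.6,0,0,0,0,85],[-15.5,30.6,0,0,0,0,85],[-15.5,30.6,0,0,0,0,85]]
  ]
}}

```text
time_s: 27.7
eef_pos: [0.5045, 0.0424, 0.2134]
eef_rot: [0.0, 0.994, 0.112, 0.0]
wrist_force: [0.4, -0.7, -0.0]
opening: 0.996
grasp_force: 0.0
```

Emit:
{"fn": "jog_arm", "kwargs": {
  "series": [
    [[-15.5,30.6,0,0,0,0,85],[-15.5,30.6,0,0,0,0,85],[-15.5,30.6,0,0,0,0,85],[-15.5,30.6,0,0,0,0,85],[-15.5,30.6,0,0,0,0,85],[-15.5,30.6,0,0,0,0,85],[-15.5,30.6,0,0,0,0,85],[-15.5,30.6,0,0,0,0,85],[0,0,0,0,0,0,85],[0,0,0,0,0,0,85]]
  ]
}}

```text
time_s: 28.7
eef_pos: [0.4381, -0.223, 0.2132]
eef_rot: [-0.0, 0.994, 0.111, 0.0]
wrist_force: [-0.5, 1.1, 0.4]
opening: 0.999
grasp_force: 0.0
```

```bash
python3 go.py 12.8 438 -222.5 45;  python3 - <<'E'
from h import *
c=grab('wrist');cv2.imwrite('pics/w9.png',c['frame'])
P=cloud(c);m=(P[...,2]>.113)&(P[...,2]<.14)&(np.hypot(P[...,0]-.438,P[...,1]+.222)<.03)
w=P[m][:,:2]*1000
print(m.sum(),np.percentile(P[m][:,2],[5,50,97]),cv2.minEnclosingCircle(w.astype(np.float32)))
E
```

```text
t 28.7 p [ 438.1 -223.   213.2] phi 12.71 tilt [ 0.  0. -1.] open 85.3 F [-0.5  1.1  0.4] g 0.0 rz -0.002
[ 438.  -222.5   45. ] -> [  0.   -0.5 168.2]
804 [0.11813456 0.12217117 0.12346462] ((438.5618591308594, -219.6319580078125), 12.476152420043945)
```

View pics/w9.png

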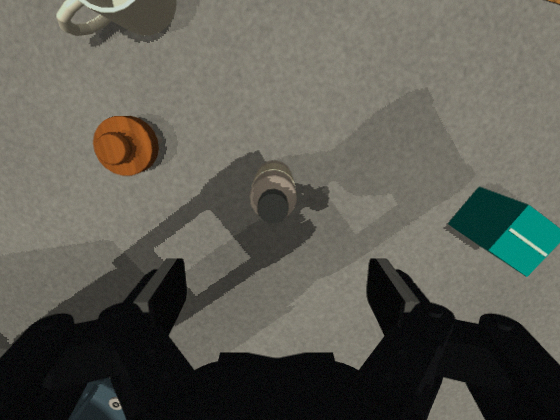

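The wrist view shows the bottle cap at (272,205), top at 123 mm, centred between the fingers. The gripper body starts 73 mm behind the TCP, so I'll grasp with the TCP at 59 mm to keep the palm above the cap.

Emit:
{"fn": "jog_arm", "kwargs": {
  "series": [
    [[0,-2,25,0,0,0,85],[0,0,25,0,0,0,85],[0,0,25,0,0,0,85],[0,0,25,0,0,0,85],[0,0,20,0,0,0,85],[0,0,15,0,0,0,85],[0,0,10,0,0,0,85],[0,0,6,0,0,0,85],[0,0,2,0,0,0,85],[0,0,0,0,0,0,85]]
  ]
}}

```text
time_s: 29.75
eef_pos: [0.4382, -0.2206, 0.0606]
eef_rot: [0.0, 0.994, 0.112, 0.0]
wrist_force: [0.4, -0.1, 0.4]
opening: 0.995
grasp_force: 0.0
```

Emit:
{"fn": "jog_arm", "kwargs": {
  "series": [
    [[0,0,0,0,0,0,30],[0,0,0,0,0,0,30],[0,0,0,0,0,0,30],[0,0,0,0,0,0,30],[0,0,0,0,0,0,30],[0,0,0,0,0,0,30],[0,0,0,0,0,0,30],[0,0,0,0,0,0,30],[0,0,0,0,0,0,30],[0,0,0,0,0,0,30]]
  ]
}}

```text
time_s: 30.75
eef_pos: [0.4382, -0.2208, 0.0611]
eef_rot: [0.0, 0.994, 0.112, 0.0]
wrist_force: [-0.5, 1.1, 4.9]
opening: 0.475
grasp_force: 60.3
```

Emit:
{"fn": "jog_arm", "kwargs": {
  "series": [
    [[0,0,-10,0,0,0,30],[0,0,-20,0,0,0,30],[0,0,-30,0,0,0,30],[0,0,-30,0,0,0,30],[0,0,-30,0,0,0,30],[0,0,-30,0,0,0,30],[0,0,-10,0,0,0,30],[0,0,0,0,0,0,30],[0,0,0,0,0,0,30],[0,0,0,0,0,0,30]]
  ]
}}

```text
time_s: 31.75
eef_pos: [0.4369, -0.2199, 0.2183]
eef_rot: [-0.001, 0.994, 0.112, -0.001]
wrist_force: [-1.0, 0.7, -2.2]
opening: 0.477
grasp_force: 60.8
```

```bash
python3 go.py 12.8 594.5 207.5 220 594.5 207.5 75
```

```text
t 31.75 p [ 436.9 -219.9  218.3] phi 12.82 tilt [-0.003  0.002 -1.   ] open 40.7 F [-1.   0.7 -2.2] g 60.8 rz 0.0
[594.5 207.5 220. ] -> [ 248.4 -381.9   -1.7]
[594.5 207.5  75. ] -> [  0.   0. 145.]
```

Emit:
{"fn": "jog_arm", "kwargs": {
  "series": [
    [[10,-16,0,0,0,0,30],[18,-28,0,0,0,0,30],[18,-28,0,0,0,0,30],[18,-28,0,0,0,0,30],[18,-28,0,0,0,0,30],[18,-28,0,0,0,0,30],[18,-28,0,0,0,0,30],[18,-28,0,0,0,0,30],[18,-28,0,0,0,0,30],[18,-28,0,0,0,0,30]]
  ]
}}

```text
time_s: 32.75
eef_pos: [0.5455, 0.0803, 0.2184]
eef_rot: [-0.0, 0.994, 0.112, -0.002]
wrist_force: [-0.6, 0.8, -1.4]
opening: 0.475
grasp_force: 60.8
```

Emit:
{"fn": "jog_arm", "kwargs": {
  "series": [
    [[18,-28,0,0,0,0,30],[18,-28,0,0,0,0,30],[18,-28,0,0,0,0,30],[18,-28,0,0,0,0,30],[3.3,-2.9,20,0,0,0,30],[0,0,25,0,0,0,30],[0,0,25,0,0,0,30],[0,0,10,0,0,0,30],[0,0,0,0,0,0,30],[0,0,0,0,0,0,30]]
  ]
}}

```text
time_s: 33.75
eef_pos: [0.5943, 0.2075, 0.1405]
eef_rot: [-0.0, 0.994, 0.112, 0.0]
wrist_force: [0.5, -0.4, -1.1]
opening: 0.473
grasp_force: 60.9
```

```bash
python3 - <<'E'
from h import *
c=grab('wrist');cv2.imwrite('pics/w10.png',c['frame'])
s=grab('scene');P=cloud(s);o=ctrl.get_obs()['eef_pos']
m=(np.hypot(P[...,0]-o[0],P[...,1]-o[1])<.026)&(P[...,2]>.05)&(P[...,2]<o[2]+.03);print('low z',np.percentile(P[m][:,2],[0,2,5,97,99]))
E
python3 go.py 12.8 594.5 207.5 68
```

```text
low z [0.07934549 0.08149833 0.08491779 0.16756006 0.17089502]
t 33.85 p [595.1 207.6 141.8] phi 12.81 tilt [ 0.002  0.    -1.   ] open 40.6 F [-0.5  0.3 -1.2] g 60.9 rz 0.0
[594.5 207.5  68. ] -> [-0.6  0.  73.8]
```

View pics/w10.png

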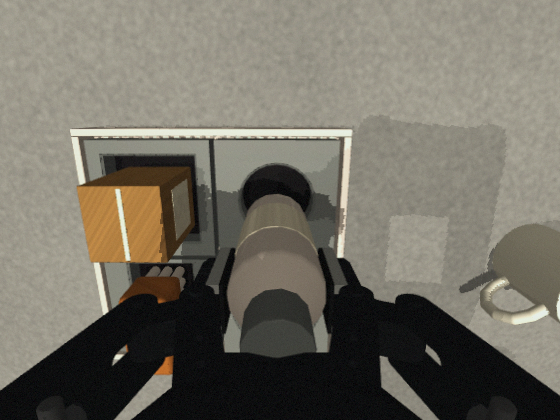

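The bottle is upright over the small hole (276,185), with its underside at about 80 mm. I'll lower it 73 mm.

Emit:
{"fn": "jog_arm", "kwargs": {
  "series": [
    [[-0.5,0,15,0,0,0,30],[0,0,15,0,0,0,30],[0,0,13,0,0,0,30],[0,0,10,0,0,0,30],[0,0,8,0,0,0,30],[0,0,6,0,0,0,30],[0,0,4,0,0,0,30],[0,0,1,0,0,0,30],[0,0,0,0,0,0,30],[0,0,0,0,0,0,30]]
  ]
}}

```text
time_s: 34.85
eef_pos: [0.5939, 0.2076, 0.0688]
eef_rot: [-0.0, 0.994, 0.112, 0.0]
wrist_force: [-0.6, -0.1, -1.3]
opening: 0.475
grasp_force: 60.9
```

Emit:
{"fn": "jog_arm", "kwargs": {
  "series": [
    [[0,0,1,0,0,0,30],[0,0,0,0,0,0,30],[0,0,0,0,0,0,45],[0,0,0,0,0,0,55],[0,0,0,0,0,0,65],[0,0,0,0,0,0,65],[0,0,0,0,0,0,65],[0,0,0,0,0,0,65],[0,0,-15,0,0,0,65],[0,0,-25,0,0,0,65]]
  ]
}}

```text
time_s: 35.85
eef_pos: [0.5921, 0.2073, 0.1065]
eef_rot: [0.0, 0.994, 0.112, -0.002]
wrist_force: [-0.0, 0.7, 0.5]
opening: 0.758
grasp_force: 0.0
```

Emit:
{"fn": "jog_arm", "kwargs": {
  "series": [
    [[0,0,-30,0,0,0,65],[0,0,-30,0,0,0,65],[0,0,-30,0,0,0,80],[-30,0,-10,0,0,0,80],[-30,0,0,0,0,0,80],[-30,0,0,0,0,0,80],[-30,0,0,0,0,0,80],[-30,0,0,0,0,0,80],[-20,0,0,0,0,0,80],[0,0,0,0,0,0,80]]
  ]
}}

```text
time_s: 36.85
eef_pos: [0.426, 0.1697, 0.2083]
eef_rot: [-0.0, 0.994, 0.112, 0.0]
wrist_force: [1.1, 0.0, 0.1]
opening: 0.936
grasp_force: 0.0
```

```bash
python3 go.py 12.8
python3 - <<'E'
from h import *
c=grab('wrist');P=cloud(c)
for n,x,y,r,h in(('bottle',.594,.207,.03,.129),('cup',.492,.185,.05,.076),('carton',.572,.31,.06,.084),('brush',.469,.2875,.05,.072)):
    m=(abs(P[...,2]-h)<.006)&(np.hypot(P[...,0]-x,P[...,1]-y)<r); w=P[m][:,:2].astype(np.float32)*1000
    if m.sum()>20: print(n,m.sum(),np.median(P[m][:,2]).round(4),np.round(cv2.minAreaRect(w)[0],1))
s=grab('scene'); t=grab('top'); cv2.imwrite('pics/end.png',np.hstack([s['frame'][90:330,100:480],t['frame'][140:280,80:480][:, :400].repeat(1,0)[:240] if False else cv2.resize(t['frame'][140:290,80:330],(400,240))]))
E
```

```text
t 36.85 p [426.  169.7 208.3] phi 12.84 tilt [ 0.001  0.    -1.   ] open 79.9 F [1.1 0.  0.1] g 0.0 rz 0.001
cup 902 0.075 [491.7 183.5]
carton 1471 0.0831 [548.8 305.1]
brush 3935 0.071 [468.4 288.3]
```

View pics/end.png

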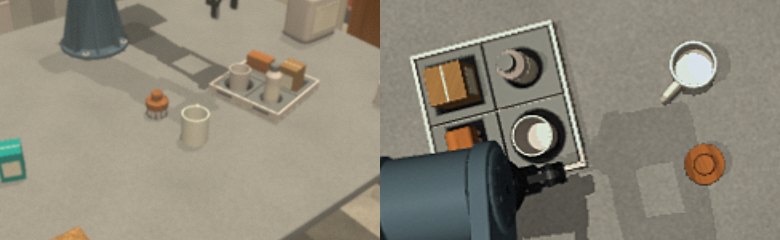

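The views show all four things standing in the caddy, with the mug and round brush untouched. I'll check the bottle, and the carton too, since the wrist picture cut it off.

Run:
```python
from h import *
for n in('top','scene'):
    P=cloud(load(n)); o=.003 if n=='top' else 0
    for k,x,y,r,h in(('bottle',.594,.207,.022,.129),('carton',.572,.31,.05,.084)):
        m=(abs(P[...,2]-h-o)<.006)&(np.hypot(P[...,0]-x,P[...,1]-y)<r); w=P[m][:,:2].astype(np.float32)*1000
        if m.sum()>5: print(n,k,m.sum(),np.percentile(P[m][:,2],[50,95]).round(4),cv2.minAreaRect(w))
```

```text
top bottle 81 [0.129  0.1324] ((593.7654418945312, 206.976806640625), (22.227506637573242, 22.097187042236328), 86.90792083740234)
top carton 472 [0.0836 0.0869] ((568.9664306640625, 305.42608642578125), (54.810096740722656, 57.74267578125), 13.331011772155762)
scene bottle 51 [0.1271 0.1295] ((591.6749877929688, 205.3866424560547), (25.720592498779297, 24.081357955932617), 89.39417266845703)
scene carton 245 [0.0828 0.0854] ((570.0604248046875, 305.6610412597656), (61.40657424926758, 63.11022186279297), 9.732134819030762)
```

All four are seated at the right heights, within about 5 mm of centre, so I'm handing in.

```bash
python3 -c "
from bench import ctrl; print(ctrl.hand_in())"
```

```text
the job is handed in; nothing more can be done
None
```

The job is handed in (no verdict came back): brush, cup, carton and bottle stand seated in their own compartments, each within about 5 mm of centre by camera, and the arm never went near the mug or round brush.

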